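# Run the jointing tool along the open tile joint

## Robot

A 7-joint arm with a two-finger parallel gripper is mounted at the origin on the work surface. World frame = base frame: x ahead of the robot, y to its left, z up, the work surface at z = 0. Lengths are in m, angles in rad, forces in N, time in s.
With the tool pointing down it reaches from about 0.425 to 0.875 m from the base axis. Payload 4.7 kg.
Tool frame: the origin (TCP) lies at the very end of the fingers, on their centre line; the grasp point (between the pads) lies 19 mm behind it; z points along the fingers, y is the line along which they close (so a half turn about z gives the same grasp; the last joint's range is limited). The gripper opens to 87 mm and grips with 3 to 60 N. Pads are 19 mm wide; open, the fingers measure 117 mm over their backs; the gripper's body (75 mm by 190 mm) begins 51 mm behind the grasp point.
Start: joints at [1.16, 0.321, -0.07, 1.45, 0.023, 1.371, -0.057], TCP at [0.268, -0.592, 0.196] pointing down, gripper open.
Joint ranges: [-2.86, 2.86], [-0.3, 2.09], [-1.38, 1.24], [0.06, 2.45], [-1.56, 4.7], [0.09, 2.05], [-2.69, 2.69]. Speed limits (rad/s): [2.57, 2.57, 3.14, 3.14, 3.14, 3.14, 3.14].

## Interface

Orientations are given as a rotation vector (axis times angle).
In Python, from bench import ctrl, vision gives the robot as it stands.
- The arm moves only by the tool jog_arm, never from a script. Its argument "increments" is a list of rows, each an object of numbers: "tx", "ty", "tz": the shift along the tool's x, y, z in mm; "wx", "wy", "wz": the turn, a rotation vector about the tool's x, y, z in rad; "gripper": the opening, from 0 (shut) to 1 (fully open). In form: [{"tx": .., "ty": .., "tz": .., "wx": .., "wy": .., "wz": .., "gripper": ..}, ...]. A call has exactly 5 rows; each row is the pose to reach, as a shift and turn from the pose commanded when the call began, along the tool's axes at that moment; what a row does not reach only later rows make up. A row lasts 1/12 s, in which the tool goes at most 41.7 mm and 7.16 degrees, less where a joint would pass 70% of its speed; a pose out of reach is approached as far as the arm can. A call with a gripper value outside its range is refused whole. The fingers move at their own pace and stop on an object; "grip_force" is the grip in N (left out, the last holds). Time passes only in rows, so rows that repeat a pose let the fingers close, or fill a call up. It gives the time, the measured TCP pose, the force, the opening and the grip force at its end, in the units of the state.
- ctrl.get_state(): the state, without advancing time (a new reading comes with each control period).
- vision.get_image(name): name is "side" or "top" or "wrist"; returns a dict with "color" (400x640x3 uint8, blue, green, red), "fx", "fy", "cx", "cy" (pixels), "k1" (the pictures are not rectified: a ray, as slopes to the right and down, at radius r is drawn at 1 + k1 r^2 times it, then the intrinsics apply), "extrinsics" (4x4, takes a point from world to camera coordinates). Camera axes: x right, y down, z forward; pixel columns grow to the right and rows downward; lengths in m; the calibration is good to about 2 mm. A picture is of the moment at which its call begins. There is no depth.
- ctrl.close_job(): hands the job in; it is judged then, once.
Trained networks look in the newest picture that a camera, given by its name, has taken for a name from the list of things; names that differ only in an ending like _2 or _b are one class to them, and where a whole thing is asked for, a point or a joint stands for the part that bears it (a point fixed in the world has none). Each returns a list of dicts, best first, with "conf" (0 to 1); they miss things now and then, are a little off and sometimes report something else, mostly with a low value. They report only what shows in the picture. A call takes as long as a camera call. They do not tell look-alikes from the thing itself.
- vision.spot_in(camera, thing): "bbox" ([left, top, right, bottom] in pixels, round what is visible of it).
The state is a dict: "time": time; "joint_positions": joint angles; "qd": joint speeds; "joint_torque": joint torques, N m; "position": TCP position; "tool_rot": TCP orientation; "ft_force": force on the tool from outside, world axes, zero at the start; "torque": the same for the moment, N m; "grip_width": opening from 0.0 (shut) to 1.0 (fully open); "grip_force": force on a finger pad.
Only numpy, scipy, OpenCV 4.12 (cv2) and the standard library are available. Lean on these libraries where they do the work, as an engineer would, in place of code of your own. Each camera call takes 0.05 s, during which the arm holds its last target. There are 200 camera calls.

## Task

Take the jointing tool with the round handle out of the wooden rack, lower its tip into the open joint between the terracotta tiles at the end that is closed by the wooden batten, and run it slowly (no faster than about 5 cm a second) along the joint to the other end, keeping the tip down in the joint all the way. Then put the tool back upright in the rack hole it came from and let go; leave the other, square-handled tool where it stands.

Things in the scene. Friction and masses are not known exactly. Their poses are not given: they have to be found in the camera images.
- raker_grip (a point): Grip point of the jointing tool to use (loose, 0.15 kg), upright in one of two holes of a wooden rack. From below: round steel shank 10 mm thick, 45 mm long; round guard disc 44 mm wide, 6 mm thick; round pale-wood handle 28 mm wide, 75 mm long. Point on the tool's axis, 91 mm above the tip, 40 mm above the guard's top, 35 mm below the handle's top; z up along the tool.
- raker_tip (a point): The blunt tip of that tool, on its axis, 91 mm below the grip point, 15 mm above the table at the start: the guard rests on the rack's top and the shank hangs in the hole. The rack is fixed, dark wood, 200 x 80 mm, 60 mm high; its two holes, 24 mm wide, go right through, 110 mm apart. Which hole the tool is in varies.
- joint_start (a point): Start of the open joint, an empty slot 22 mm wide, 18 mm deep, 200 mm long between two of three terracotta tiles (200 x 60 mm) on a fixed board at any yaw; the other joint is filled with mortar. A dark wooden batten, 14 mm higher than the tiles, closes this end. Point mid-width, 20 mm from the batten, level with the tile tops (30 mm above the table). x along the joint to the open end, z up.
- joint_end (a point): End of the open joint, 160 mm from the start point along its x axis: mid-width of the slot, 20 mm short of the tiles' edge where the joint is open, level with the tile tops (30 mm above the table). Same axes.
- spare_center (a point): The other tool, not to be used or disturbed: it stands in the rack's other hole, with a square steel guard (42 mm) and a square pale-wood handle 28 mm wide and 55 mm long. This point is the middle of that handle.
Not all that is in view belongs to the job. What is shaped like the part that bears raker_grip but red or turquoise is not meant.

How it is judged:
By the outcome, as a careful person would: the job done as asked, in the order asked, and still so for the second after the job is handed in, with the robot touching nothing.
It also fails if it takes over 67 s, if anything falls off the work surface, if the arm or the gripper's body presses on something with over 40 N, if the wrist force passes 120 N, or if a joint passes its speed limit or range.

## Working session

There is one attempt and no reset: what is moved stays moved. The work goes in short steps, Python scripts to look and compute and a tool call to move; the robot and the scene stay as the last step left them, time stands still between calls to the robot, and variables do not carry over. Pictures are saved under pics/ and viewed, at most 12 in all, crops included, and the job is handed in when it is done.

Besides the shell and the picture viewer there is one more tool, called as name(argument=value, ...), one argument or row to a line, values as JSON. jog_arm: Moves the arm, as the interface text tells. Its arguments: {"type":"object","properties":{"increments":{"type":"array"},"grip_force":{"type":"number"}},"required":["increments"]}

```bash
mkdir -p pics; cat > h.py <<'E'
import numpy as np, cv2
from scipy.spatial.transform import Rotation as R
from bench import ctrl, vision
def K(im): return np.array([[im["fx"],0,im["cx"]],[0,im["fy"],im["cy"]],[0,0,1.]]), np.array([im["k1"],0,0,0,0.])
def ray(im,uv):
    k,d=K(im); p=cv2.undistortPoints(np.array([[uv]],float),k,d)[0,0]
    E=np.array(im["extrinsics"]); Rm,t=E[:3,:3],E[:3,3]
    v=Rm.T@np.array([p[0],p[1],1]); return -Rm.T@t, v/np.linalg.norm(v)
def onz(im,uv,z):
    c,v=ray(im,uv); return c+v*(z-c[2])/v[2]
def tri(rs):
    A=0;b=0
    for c,v in rs:
        P=np.eye(3)-np.outer(v,v); A=A+P; b=b+P@c
    return np.linalg.solve(A,b)
def proj(im,p):
    k,d=K(im);E=np.array(im["extrinsics"]); return cv2.projectPoints(np.array([p],float),cv2.Rodrigues(E[:3,:3])[0],E[:3,3],k,d)[0][0,0]
E
python3 - <<'E'
from h import *
s=ctrl.get_state(); print(s["time"],s["position"],s["tool_rot"],s["grip_width"])
for n in ["side","top"]:
    im=vision.get_image(n); cv2.imwrite(f"pics/{n}0.png",im["color"]); print(n,np.round(im["extrinsics"],3).tolist())
    for t in ["raker_grip","spare_center","joint_start","joint_end"]:
        print(t,[(np.round(d["bbox"]).tolist(),round(d["conf"],2)) for d in vision.spot_in(n,t)[:4]])
E
```

```text
0.0 [ 0.26758177 -0.59169434  0.1945687 ] [-3.06918490e+00 -6.61976541e-01  8.30249477e-04] 0.9971465499188886
side [[0.942, -0.335, 0.003, -0.472], [-0.195, -0.555, -0.808, 0.229], [0.273, 0.761, -0.589, 0.698], [0.0, 0.0, 0.0, 1.0]]
raker_grip [([338.0, 146.0, 349.0, 188.0], 0.95), ([281.0, 138.0, 294.0, 171.0], 0.79), ([302.0, 149.0, 316.0, 182.0], 0.63)]
spare_center [([260.0, 162.0, 277.0, 192.0], 0.85)]
joint_start [([281.0, 225.0, 439.0, 363.0], 0.69)]
joint_end [([281.0, 226.0, 437.0, 364.0], 0.69)]
top [[0.03, -0.999, 0.035, 0.065], [-0.993, -0.034, -0.111, 0.564], [0.112, -0.031, -0.993, 0.914], [0.0, 0.0, 0.0, 1.0]]
raker_grip [([218.0, 194.0, 242.0, 214.0], 0.76), ([165.0, 212.0, 190.0, 232.0], 0.61)]
spare_center [([217.0, 248.0, 240.0, 266.0], 0.56)]
joint_start [([325.0, 145.0, 470.0, 287.0], 0.96)]
joint_end [([325.0, 144.0, 474.0, 291.0], 0.71)]
```

View pics/top0.png

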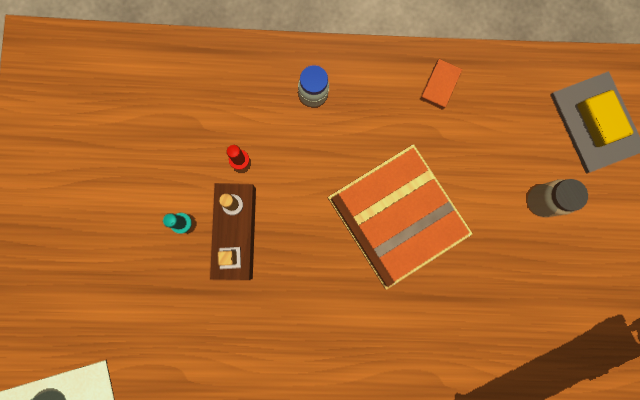

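View pics/side0.png

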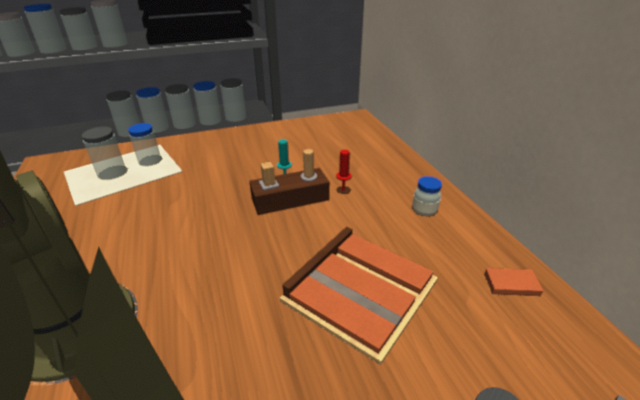

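The top view shows the rack at (233,231). The pale round handle with the round disc is at (230,204) and the square tool is at (229,257). There are red (237,158) and turquoise (178,222) look-alikes outside the rack, which are not meant. The tool I want is (230,204): pale wood, round guard, in the rack. The tiles have a cream joint, (357,220) to (434,175), and a grey joint, (378,251) to (452,208). The batten is at the left end. I'll check both choices in a crop.

```bash
python3 - <<'E'
from h import *
t=vision.get_image("top"); s=vision.get_image("side")
a=cv2.resize(t["color"][135:300,205:480],None,fx=2.8,fy=2.8,interpolation=cv2.INTER_CUBIC)[:, :780]
b=cv2.resize(s["color"][135:225,240:360],None,fx=1.2,fy=1.2); 
c=cv2.resize(s["color"][220:360,270:450],None,fx=1,fy=1)
cv2.imwrite("pics/crop1.png",cv2.resize(t["color"][135:300,205:480],None,fx=2.9,fy=2.9,interpolation=cv2.INTER_CUBIC))
cv2.imwrite("pics/crop2.png",cv2.resize(s["color"][130:365,240:450],None,fx=2.5,fy=2.5,interpolation=cv2.INTER_CUBIC))
# handle top: top-view ~ (226,200), side ~ (308,151)
print("handle top",tri([ray(t,(226,200)),ray(s,(308,151))]))
print("guard",tri([ray(t,(231,205)),ray(s,(309,177))]))
for p in [(230,204),(229,258)]: print("guard@.066",onz(t,p,.066))
for p in [(357,220),(434,175)]: print("slot@.03",onz(t,p,.03))
for p in [(378,251),(452,208)]: print("grey@.03",onz(t,p,.03))
E
```

```text
handle top [0.55389157 0.2651539  0.13929378]
guard [0.55471261 0.26884712 0.05826661]
guard@.066 [0.55521522 0.26984999 0.066     ]
guard@.066 [0.44414038 0.26590917 0.066     ]
slot@.03 [0.53352366 0.00054546 0.03      ]
slot@.03 [ 0.63870621 -0.16761895  0.03      ]
grey@.03 [ 0.46798141 -0.04620856  0.03      ]
grey@.03 [ 0.56678141 -0.20724176  0.03      ]
```

View pics/crop1.png

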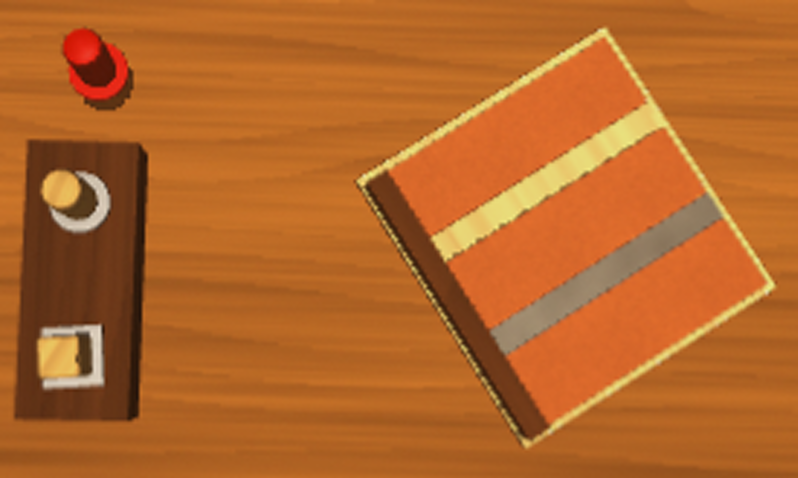

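View pics/crop2.png

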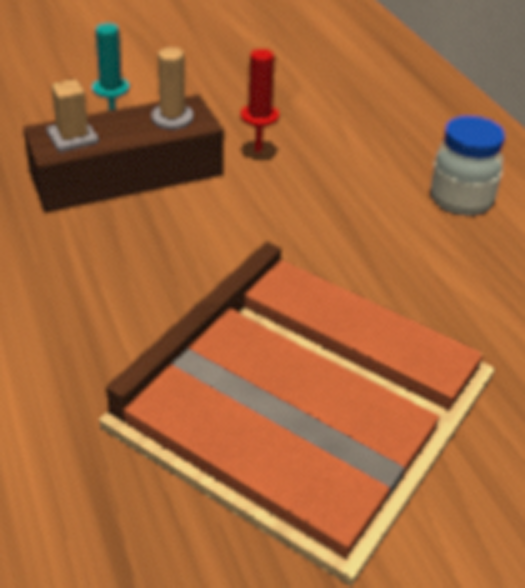

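The crops confirm it. The cream joint is the open slot, because the wall of the neighbouring tile shows in it, and the grey one is flush mortar. The tool to use is the round pale handle on the round guard, at crop-1 (62,190). Its neighbour at (58,357) has a square guard. I'll set out now.

jog_arm(
  increments=[
    {"tx": 30,"ty": -24,"tz": -2,"gripper": 1},
    {"tx": 60,"ty": -48,"tz": -4,"gripper": 1},
    {"tx": 90,"ty": -71,"tz": -6,"gripper": 1},
    {"tx": 120,"ty": -94,"tz": -8,"gripper": 1},
    {"tx": 150,"ty": -117,"tz": -10,"gripper": 1},
  ],
)

```text
validation failed for argument at $.in...
```

jog_arm(
  increments=[
    {"tx": 30,"ty": -24,"tz": -2,"gripper": 1},
    {"tx": 60,"ty": -48,"tz": -4,"gripper": 1},
    {"tx": 90,"ty": -71,"tz": -6,"gripper": 1},
    {"tx": 120,"ty": -94,"tz": -8,"gripper": 1},
    {"tx": 150,"ty": -117,"tz": -10,"gripper": 1},
  ],
)

```text
validation failed for argument at $.in...
```

jog_arm(
  increments=[
    {"tx": 30,"ty": -24,"tz": 0,"gripper": 1},
    {"tx": 60,"ty": -48,"tz": 0,"gripper": 1},
    {"tx": 90,"ty": -72,"tz": 0,"gripper": 1},
    {"tx": 94,"ty": -73,"tz": 0,"gripper": 1},
    {"tx": 94,"ty": -73,"tz": 0,"gripper": 1},
  ],
)

```text
validation failed for argument at $.in...
```

jog_arm(
  increments=[
    {"tx": 30,"ty": -24,"tz": -2,"wx": 0,"wy": 0,"wz": 0,"gripper": 1},
    {"tx": 60,"ty": -48,"tz": -4,"wx": 0,"wy": 0,"wz": 0,"gripper": 1},
    {"tx": 90,"ty": -71,"tz": -6,"wx": 0,"wy": 0,"wz": 0,"gripper": 1},
    {"tx": 120,"ty": -94,"tz": -8,"wx": 0,"wy": 0,"wz": 0,"gripper": 1},
    {"tx": 150,"ty": -117,"tz": -10,"wx": 0,"wy": 0,"wz": 0,"gripper": 1},
  ],
)

```text
time: 1.02
position: [0.3569, -0.4222, 0.2059]
tool_rot: [3.071, 0.662, 0.0]
ft_force: [0.3, -0.3, 0.2]
grip_width: 1.001
grip_force: 0.0
```

jog_arm(
  increments=[
    {"tx": 30,"ty": -24,"tz": -2,"wx": 0,"wy": 0,"wz": 0,"gripper": 1},
    {"tx": 60,"ty": -48,"tz": -4,"wx": 0,"wy": 0,"wz": 0,"gripper": 1},
    {"tx": 90,"ty": -71,"tz": -6,"wx": 0,"wy": 0,"wz": 0,"gripper": 1},
    {"tx": 120,"ty": -94,"tz": -8,"wx": 0,"wy": 0,"wz": 0,"gripper": 1},
    {"tx": 150,"ty": -117,"tz": -10,"wx": 0,"wy": 0,"wz": 0,"gripper": 1},
  ],
)

```text
time: 1.43
position: [0.4454, -0.2537, 0.2162]
tool_rot: [3.07, 0.662, 0.001]
ft_force: [0.6, -0.8, 0.5]
grip_width: 0.999
grip_force: 0.0
```

jog_arm(
  increments=[
    {"tx": 30,"ty": -24,"tz": 0,"wx": 0,"wy": 0,"wz": 0,"gripper": 1},
    {"tx": 60,"ty": -48,"tz": 0,"wx": 0,"wy": 0,"wz": 0,"gripper": 1},
    {"tx": 90,"ty": -72,"tz": 0,"wx": 0,"wy": 0,"wz": 0,"gripper": 1},
    {"tx": 94,"ty": -100,"tz": 0,"wx": 0,"wy": 0,"wz": 0,"gripper": 1},
    {"tx": 100,"ty": -130,"tz": 0,"wx": 0,"wy": 0,"wz": 0,"gripper": 1},
  ],
)

```text
time: 1.85
position: [0.4827, -0.0938, 0.2155]
tool_rot: [-3.07, -0.665, -0.0]
ft_force: [0.7, 0.3, -0.4]
grip_width: 0.999
grip_force: 0.0
```

```bash
python3 - <<'E'
from h import *
im=vision.get_image("wrist"); cv2.imwrite("pics/w1.png",im["color"])
print(ctrl.get_state()["position"], [ (t,[(np.round(d["bbox"]).tolist(),round(d["conf"],2)) for d in vision.spot_in("wrist",t)[:3]]) for t in ["joint_start"]])
for p in [(.5335,.0005,.03),(.6387,-.1676,.03)]: print(proj(im,p))
np.save("w1.npy",im["extrinsics"])
E
```

```text
[ 0.48155826 -0.0863977   0.21596202] [('joint_start', [([221.0, 2.0, 451.0, 230.0], 0.87)])]
[258.46022115  90.29130737]
[442.33437011  65.32062422]
```

View pics/w1.png

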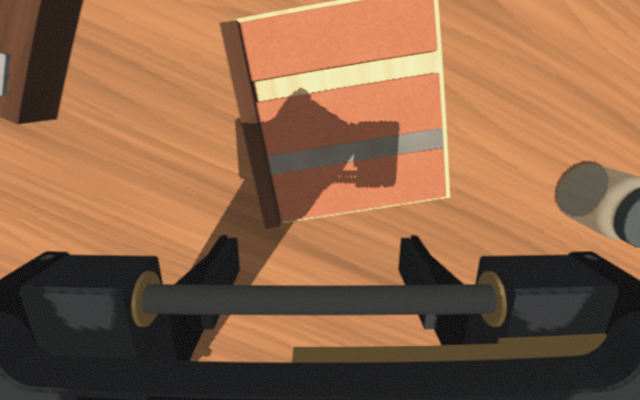

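The wrist view shows the open cream slot from about (256,91) at the batten to (438,62), matching the projected estimates (258,90) and (442,65). Next I go to the rack.

jog_arm(
  increments=[
    {"tx": 13,"ty": -33,"tz": 0,"wx": 0,"wy": 0,"wz": 0,"gripper": 1},
    {"tx": 26,"ty": -66,"tz": 0,"wx": 0,"wy": 0,"wz": 0,"gripper": 1},
    {"tx": 39,"ty": -99,"tz": 0,"wx": 0,"wy": 0,"wz": 0,"gripper": 1},
    {"tx": 50,"ty": -127,"tz": 0,"wx": 0,"wy": 0,"wz": 0,"gripper": 1},
    {"tx": 61,"ty": -155,"tz": 0,"wx": 0,"wy": 0,"wz": 0,"gripper": 1},
  ],
)

```text
time: 2.37
position: [0.4739, 0.0718, 0.216]
tool_rot: [3.07, 0.662, 0.001]
ft_force: [1.1, -0.2, -0.7]
grip_width: 0.997
grip_force: 0.0
```

jog_arm(
  increments=[
    {"tx": 13,"ty": -33,"tz": 0,"wx": 0,"wy": 0,"wz": 0,"gripper": 1},
    {"tx": 26,"ty": -66,"tz": 0,"wx": 0,"wy": 0,"wz": 0,"gripper": 1},
    {"tx": 39,"ty": -99,"tz": 0,"wx": 0,"wy": 0,"wz": 0,"gripper": 1},
    {"tx": 54,"ty": -139,"tz": 0,"wx": 0,"wy": 0,"wz": 0,"gripper": 1},
    {"tx": 54,"ty": -139,"tz": 0,"wx": 0,"wy": 0,"wz": 0,"gripper": 1},
  ],
)

```text
time: 2.78
position: [0.4636, 0.2285, 0.2165]
tool_rot: [-3.062, -0.678, -0.003]
ft_force: [-1.1, 1.6, 0.9]
grip_width: 0.999
grip_force: 0.0
```

```bash
python3 - <<'E'
from h import *
im=vision.get_image("wrist"); cv2.imwrite("pics/w2.png",im["color"]); import pickle; pickle.dump({k:im[k] for k in im if k!="color"},open("w2.pkl","wb"))
print(ctrl.get_state()["position"],ctrl.get_state()["tool_rot"], [ (t,[(np.round(d["bbox"]).tolist(),round(d["conf"],2)) for d in vision.spot_in("wrist",t)[:3]]) for t in ["raker_grip","spare_center"]])
for p in [(.5545,.267,.141),(.5545,.267,.066)]: print(proj(im,p))
E
```

```text
[0.46454702 0.22459946 0.21612465] [-3.06567746e+00 -6.74827161e-01 -1.28371314e-03] [('raker_grip', [([301.0, 56.0, 345.0, 102.0], 0.78), ([170.0, 47.0, 238.0, 95.0], 0.62), ([361.0, 0.0, 389.0, 8.0], 0.59)]), ('spare_center', [([260.0, 152.0, 305.0, 205.0], 0.72)])]
[323.58351009  70.90069536]
[322.85034299  75.85641723]
```

View pics/w2.png

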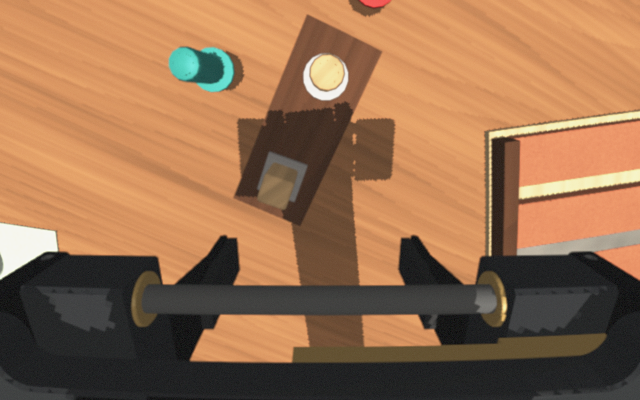

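The wrist view shows the round handle top at (327,72) and its guard at (325,77), with the spare at (280,180) and the turquoise look-alike at (195,66). I'll compute the target and the look-alike heights to check clearance.

```bash
python3 - <<'E'
from h import *
import pickle; w=pickle.load(open("w2.pkl","rb")); s=vision.get_image("side"); t=vision.get_image("top")
print("wrist z.141",onz(w,(327,72),.141),"guard .066",onz(w,(325.5,77),.066))
g=tri([ray(w,(327,72)),ray(t,(226,200)),ray(s,(308,151))]); print("top tri",g)
print("guard tri",tri([ray(w,(325.5,77)),ray(t,(231,205)),ray(s,(309,177))]))
print("turq top",tri([ray(w,(184,63)),ray(s,(283,141))]),"red top",tri([ray(t,(233,151)),ray(s,(344,151))]))
print("hole other",onz(w,(282,178),.066))
S=ctrl.get_state(); Rm=R.from_rotvec(S["tool_rot"]).as_matrix()
tgt=np.array([.5555,.2655,.087]); print("shift",Rm.T@(tgt-S["position"])*1000, S["position"],"wz to yaw",R.from_matrix(Rm).as_matrix()[:,0])
E
```

```text
wrist z.141 [0.55486925 0.26434225 0.141     ] guard .066 [0.55462296 0.2642309  0.066     ]
top tri [0.55420726 0.26477562 0.13951653]
guard tri [0.55440932 0.26629627 0.06036292]
turq top [0.51434182 0.3720839  0.12385512] red top [0.65246403 0.25941428 0.12509761]
hole other [0.444339   0.26274273 0.066     ]
shift [100.83414796  -7.48323653 128.40614212] [0.4665809  0.21751062 0.2154604 ] wz to yaw [ 9.12261053e-01  4.09609026e-01 -4.65761455e-04]
```

jog_arm(
  increments=[
    {"tx": 33,"ty": -2,"tz": 0,"wx": 0,"wy": 0,"wz": 0,"gripper": 1},
    {"tx": 66,"ty": -5,"tz": 0,"wx": 0,"wy": 0,"wz": 0,"gripper": 1},
    {"tx": 100,"ty": -7,"tz": 0,"wx": 0,"wy": 0,"wz": 0,"gripper": 1},
    {"tx": 100,"ty": -7,"tz": 15,"wx": 0,"wy": 0,"wz": 0,"gripper": 1},
    {"tx": 100,"ty": -7,"tz": 35,"wx": 0,"wy": 0,"wz": 0,"gripper": 1},
  ],
)

```text
time: 3.45
position: [0.5571, 0.2662, 0.1802]
tool_rot: [-3.07, -0.656, -0.002]
ft_force: [-1.0, 0.2, 0.3]
grip_width: 1.002
grip_force: 0.0
```

jog_arm(
  increments=[
    {"tx": 0,"ty": 0,"tz": 10,"wx": 0,"wy": 0,"wz": 0,"gripper": 1},
    {"tx": 0,"ty": 0,"tz": 20,"wx": 0,"wy": 0,"wz": 0,"gripper": 1},
    {"tx": 0,"ty": 0,"tz": 20,"wx": 0,"wy": 0,"wz": 0,"gripper": 1},
    {"tx": 0,"ty": 0,"tz": 20,"wx": 0,"wy": 0,"wz": 0,"gripper": 1},
    {"tx": 0,"ty": 0,"tz": 20,"wx": 0,"wy": 0,"wz": 0,"gripper": 1},
  ],
)

```text
time: 3.87
position: [0.5547, 0.2669, 0.1619]
tool_rot: [3.071, 0.661, 0.003]
ft_force: [-0.6, -0.4, 0.3]
grip_width: 1.003
grip_force: 0.0
```

```bash
python3 - <<'E'
from h import *
S=ctrl.get_state(); Rm=R.from_rotvec(S["tool_rot"]).as_matrix()
print(S["time"],S["position"],"shift",Rm.T@(np.array([.5547,.2648,.087])-S["position"])*1000,S["ft_force"])
E
```

```text
3.8667 [0.55470299 0.26689479 0.16186572] shift [-1.00160722  1.85088009 74.86544705] [-0.58678528 -0.41305065  0.2615687 ]
```

jog_arm(
  increments=[
    {"tx": -1,"ty": 2,"tz": 15,"wx": 0,"wy": 0,"wz": 0,"gripper": 1},
    {"tx": -1,"ty": 2,"tz": 30,"wx": 0,"wy": 0,"wz": 0,"gripper": 1},
    {"tx": -1,"ty": 2,"tz": 45,"wx": 0,"wy": 0,"wz": 0,"gripper": 1},
    {"tx": -1,"ty": 2,"tz": 60,"wx": 0,"wy": 0,"wz": 0,"gripper": 1},
    {"tx": -1,"ty": 2,"tz": 75,"wx": 0,"wy": 0,"wz": 0,"gripper": 1},
  ],
)

```text
time: 4.28
position: [0.555, 0.265, 0.0865]
tool_rot: [3.071, 0.662, 0.004]
ft_force: [0.1, 0.3, -0.1]
grip_width: 1.006
grip_force: 0.0
```

jog_arm(
  increments=[
    {"tx": 0,"ty": 0,"tz": 0,"wx": 0,"wy": 0,"wz": 0,"gripper": 0.6},
    {"tx": 0,"ty": 0,"tz": 0,"wx": 0,"wy": 0,"wz": 0,"gripper": 0.5},
    {"tx": 0,"ty": 0,"tz": 0,"wx": 0,"wy": 0,"wz": 0,"gripper": 0.4},
    {"tx": 0,"ty": 0,"tz": 0,"wx": 0,"wy": 0,"wz": 0,"gripper": 0.25},
    {"tx": 0,"ty": 0,"tz": 0,"wx": 0,"wy": 0,"wz": 0,"gripper": 0.1},
  ],
  grip_force=30,
)

```text
time: 4.7
position: [0.5548, 0.2653, 0.087]
tool_rot: [-3.071, -0.662, -0.003]
ft_force: [0.4, -0.4, -0.8]
grip_width: 0.705
grip_force: 0.0
```

jog_arm(
  increments=[
    {"tx": 0,"ty": 0,"tz": 0,"wx": 0,"wy": 0,"wz": 0,"gripper": 0.1},
    {"tx": 0,"ty": 0,"tz": 0,"wx": 0,"wy": 0,"wz": 0,"gripper": 0.1},
    {"tx": 0,"ty": 0,"tz": 0,"wx": 0,"wy": 0,"wz": 0,"gripper": 0.1},
    {"tx": 0,"ty": 0,"tz": 0,"wx": 0,"wy": 0,"wz": 0,"gripper": 0.1},
    {"tx": 0,"ty": 0,"tz": 0,"wx": 0,"wy": 0,"wz": 0,"gripper": 0.1},
  ],
  grip_force=30,
)

```text
time: 5.12
position: [0.554, 0.2649, 0.0856]
tool_rot: [3.071, 0.662, -0.0]
ft_force: [-0.1, -0.4, 0.3]
grip_width: 0.322
grip_force: 0.8
```

jog_arm(
  increments=[
    {"tx": 0,"ty": 0,"tz": 0,"wx": 0,"wy": 0,"wz": 0,"gripper": 0.1},
    {"tx": 0,"ty": 0,"tz": 0,"wx": 0,"wy": 0,"wz": 0,"gripper": 0.1},
    {"tx": 0,"ty": 0,"tz": 0,"wx": 0,"wy": 0,"wz": 0,"gripper": 0.1},
    {"tx": 0,"ty": 0,"tz": -3,"wx": 0,"wy": 0,"wz": 0,"gripper": 0.1},
    {"tx": 0,"ty": 0,"tz": -8,"wx": 0,"wy": 0,"wz": 0,"gripper": 0.1},
  ],
  grip_force=30,
)

```text
time: 5.53
position: [0.5533, 0.2645, 0.0929]
tool_rot: [3.071, 0.662, -0.003]
ft_force: [-0.2, -0.3, -0.9]
grip_width: 0.311
grip_force: 30.0
```

jog_arm(
  increments=[
    {"tx": 0,"ty": 0,"tz": -12,"wx": 0,"wy": 0,"wz": 0,"gripper": 0.1},
    {"tx": 0,"ty": 0,"tz": -26,"wx": 0,"wy": 0,"wz": 0,"gripper": 0.1},
    {"tx": 0,"ty": 0,"tz": -40,"wx": 0,"wy": 0,"wz": 0,"gripper": 0.1},
    {"tx": 0,"ty": 0,"tz": -54,"wx": 0,"wy": 0,"wz": 0,"gripper": 0.1},
    {"tx": 0,"ty": 0,"tz": -68,"wx": 0,"wy": 0,"wz": 0,"gripper": 0.1},
  ],
)

```text
time: 5.95
position: [0.5544, 0.2652, 0.1639]
tool_rot: [-3.071, -0.662, -0.002]
ft_force: [0.1, 0.1, -1.9]
grip_width: 0.31
grip_force: 30.0
```

jog_arm(
  increments=[
    {"tx": 0,"ty": 0,"tz": -14,"wx": 0,"wy": 0,"wz": 0,"gripper": 0.1},
    {"tx": 0,"ty": 0,"tz": -24,"wx": 0,"wy": 0,"wz": 0,"gripper": 0.1},
    {"tx": 0,"ty": 0,"tz": -30,"wx": 0,"wy": 0,"wz": 0,"gripper": 0.1},
    {"tx": 0,"ty": 0,"tz": -34,"wx": 0,"wy": 0,"wz": 0,"gripper": 0.1},
    {"tx": 0,"ty": 0,"tz": -34,"wx": 0,"wy": 0,"wz": 0,"gripper": 0.1},
  ],
)

```text
time: 6.37
position: [0.5543, 0.265, 0.1964]
tool_rot: [-3.071, -0.662, -0.001]
ft_force: [0.2, -0.4, -1.4]
grip_width: 0.316
grip_force: 30.0
```

```bash
python3 - <<'E'
from h import *
S=ctrl.get_state(); Rm=R.from_rotvec(S["tool_rot"]).as_matrix(); print(S)
# edges from w1 view, tile-top level
w=vision.get_image("wrist"); w["extrinsics"]=np.load("w1.npy")
im=cv2.imread("pics/w1.png"); hsv=cv2.cvtColor(im,cv2.COLOR_BGR2HSV)
for u in [275,320,370,420]:
    print(u,[(v,tuple(im[v,u])) for v in range(52,108,2)][::1] if u==370 else "")
    col=[v for v in range(40,115) if im[v,u,1]>150 and im[v,u,2]>180]; print(col[:1],col[-1:], onz(w,(u,col[0]),.03),onz(w,(u,col[-1]),.03),onz(w,(u,col[0]),.012))
for p in [(256,91),(438.5,62)]: print("ends",onz(w,p,.03))
E
```

```text
{'time': 6.3667, 'joint_positions': array([ 0.17128559,  0.34859246, -0.8308731 ,  1.52208659,  0.25993977,
        1.38466964, -1.82360966]), 'qd': array([-0.00077715,  0.01133697,  0.00574836,  0.02250463,  0.00369583,
       -0.01292018, -0.00388816]), 'joint_torque': array([ 1.47940004e-01, -4.18289530e+01, -7.99330831e+00, -3.13725114e+01,
       -8.88144277e-03,  4.32174664e-02,  1.63228955e-02]), 'position': array([0.55429143, 0.26504528, 0.196356  ]), 'tool_rot': array([-3.07097411e+00, -6.62236346e-01, -1.38916994e-03]), 'ft_force': array([ 0.18056452, -0.43455783, -1.42402609]), 'torque': array([-0.00773654, -0.06825961, -0.02172738]), 'grip_force': 29.99611772596836, 'grip_width': 0.3162717851296917}
275 
[78] [98] [ 0.5524824  -0.01098559  0.03      ] [ 0.53333588 -0.01889016  0.03      ] [ 0.55219917 -0.0086536   0.012     ]
320 
[70] [91] [ 0.57957505 -0.05141117  0.03      ] [ 0.56000654 -0.0603069   0.03      ] [ 0.58059319 -0.05102098  0.012     ]
370 [(52, (np.uint8(101), np.uint8(141), np.uint8(229))), (54, (np.uint8(96), np.uint8(139), np.uint8(227))), (56, (np.ui
[... 996 characters left out ...]
(np.uint8(101), np.uint8(141), np.uint8(228))), (96, (np.uint8(98), np.uint8(139), np.uint8(228))), (98, (np.uint8(98), np.uint8(141), np.uint8(229))), (100, (np.uint8(98), np.uint8(140), np.uint8(228))), (102, (np.uint8(100), np.uint8(143), np.uint8(230))), (104, (np.uint8(99), np.uint8(141), np.uint8(229))), (106, (np.uint8(99), np.uint8(141), np.uint8(229)))]
[62] [82] [ 0.60885157 -0.09605097  0.03      ] [ 0.59071782 -0.10514161  0.03      ] [ 0.61127597 -0.09780501  0.012     ]
420 
[54] [74] [ 0.63838133 -0.14038535  0.03      ] [ 0.62067019 -0.15009807  0.03      ] [ 0.64222417 -0.14426895  0.012     ]
ends [0.53173198 0.00266156 0.03      ]
ends [ 0.63984788 -0.16219747  0.03      ]
```

jog_arm(
  increments=[
    {"tx": -8,"ty": 12,"tz": 0,"wx": 0,"wy": 0,"wz": 0,"gripper": 0.1},
    {"tx": -23,"ty": 36,"tz": 0,"wx": 0,"wy": 0,"wz": 0,"gripper": 0.1},
    {"tx": -40,"ty": 62,"tz": 0,"wx": 0,"wy": 0,"wz": 0,"gripper": 0.1},
    {"tx": -57,"ty": 88,"tz": 0,"wx": 0,"wy": 0,"wz": 0,"gripper": 0.1},
    {"tx": -74,"ty": 115,"tz": 0,"wx": 0,"wy": 0,"wz": 0,"gripper": 0.1},
  ],
)

```text
time: 6.83
position: [0.5329, 0.1285, 0.1945]
tool_rot: [-3.07, -0.664, 0.003]
ft_force: [0.5, 0.0, -1.4]
grip_width: 0.316
grip_force: 30.0
```

jog_arm(
  increments=[
    {"tx": -17,"ty": 26,"tz": 0,"wx": 0,"wy": 0,"wz": 0,"gripper": 0.1},
    {"tx": -34,"ty": 53,"tz": 0,"wx": 0,"wy": 0,"wz": 0,"gripper": 0.1},
    {"tx": -51,"ty": 79,"tz": 0,"wx": 0,"wy": 0,"wz": 0,"gripper": 0.1},
    {"tx": -68,"ty": 105,"tz": 0,"wx": 0,"wy": 0,"wz": 0,"gripper": 0.1},
    {"tx": -85,"ty": 131,"tz": 0,"wx": 0,"wy": 0,"wz": 0,"gripper": 0.1},
  ],
)

```text
time: 7.25
position: [0.5094, -0.0263, 0.1948]
tool_rot: [-3.071, -0.662, 0.002]
ft_force: [1.0, -0.0, -2.0]
grip_width: 0.315
grip_force: 30.0
```

jog_arm(
  increments=[
    {"tx": -15,"ty": 23,"tz": 0,"wx": 0,"wy": 0,"wz": 0,"gripper": 0.1},
    {"tx": -28,"ty": 43,"tz": 0,"wx": 0,"wy": 0,"wz": 0,"gripper": 0.1},
    {"tx": -38,"ty": 58,"tz": 0,"wx": 0,"wy": 0,"wz": 0,"gripper": 0.1},
    {"tx": -41,"ty": 64,"tz": 0,"wx": 0,"wy": 0,"wz": 0,"gripper": 0.1},
    {"tx": -41,"ty": 64,"tz": 0,"wx": 0,"wy": 0,"wz": 0,"gripper": 0.1},
  ],
)

```text
time: 7.67
position: [0.4989, -0.1019, 0.1948]
tool_rot: [-3.072, -0.657, 0.002]
ft_force: [0.5, -0.2, -2.2]
grip_width: 0.314
grip_force: 30.0
```

jog_arm(
  increments=[
    {"tx": 0,"ty": 0,"tz": 0,"wx": 0,"wy": 0,"wz": 0,"gripper": 0.1},
    {"tx": 0,"ty": 0,"tz": 0,"wx": 0,"wy": 0,"wz": 0,"gripper": 0.1},
    {"tx": 0,"ty": 0,"tz": 0,"wx": 0,"wy": 0,"wz": 0,"gripper": 0.1},
    {"tx": 0,"ty": 0,"tz": 0,"wx": 0,"wy": 0,"wz": 0,"gripper": 0.1},
    {"tx": 0,"ty": 0,"tz": 0,"wx": 0,"wy": 0,"wz": 0,"gripper": 0.1},
  ],
)

```text
time: 8.08
position: [0.4998, -0.099, 0.1957]
tool_rot: [3.07, 0.665, 0.0]
ft_force: [-0.4, -0.4, -2.3]
grip_width: 0.312
grip_force: 30.0
```

```bash
python3 - <<'E'
from h import *
S=ctrl.get_state(); print(S["position"],S["tool_rot"])
w=vision.get_image("wrist"); cv2.imwrite("pics/w3.png",w["color"])
t=vision.get_image("top"); t["color"]=cv2.imread("pics/top0.png")
def fit(im,p0,p1,name):
    # sample cream pixel run across joint at several stations, edges at tile-top level
    C=im["color"].astype(int); d=(p1-p0)/np.linalg.norm(p1-p0); n=np.array([-d[1],d[0]]); L=np.linalg.norm(p1-p0); M=[]
    for s in np.linspace(.08,.92,25)*L:
        q=p0+d*s; lat=np.arange(-.02,.02,.0003); 
        on=[l for l in lat for u in [proj(im,(*(q+n*l),.03)).round().astype(int)] if 0<=u[0]<640 and 0<=u[1]<400 and C[u[1],u[0],1]-0.75*C[u[1],u[0],2]>20 and C[u[1],u[0],2]>150]
        if len(on)>25: M.append((s,min(on),max(on)))
    M=np.array(M); a=np.polyfit(M[:,0],M[:,1],1); b=np.polyfit(M[:,0],M[:,2],1); m=(a+b)/2
    f=lambda s:p0+d*s+n*np.polyval(m,s)
    v=f(L)-f(0); print(name,len(M),"width",np.median(M[:,2]-M[:,1]),"p0",f(0),"p1",f(L),"yaw",np.degrees(np.arctan2(v[1],v[0])), "std",np.std(M[:,1]-np.polyval(a,M[:,0])))
p0=np.array([.5328,.0015]);p1=np.array([.6392,-.166])
fit(t,p0,p1,"top"); fit(w,p0,p1,"wrist")
for z in (.124,.012): print(proj(w,(*S["position"][:2],z)))
E
```

```text
[ 0.49977232 -0.09903934  0.19567059] [3.07039782e+00 6.64814810e-01 1.43465925e-04]
top 24 width 0.01980000000000011 p0 [0.53322213 0.00176815] p1 [ 0.64342606 -0.16331551] yaw -56.27434932209481 std 0.0008203787763959603
wrist 24 width 0.020400000000000112 p0 [0.53414697 0.00235562] p1 [ 0.64177765 -0.16436261] yaw -57.154345903821095 std 0.0032191656873749746
[318.60574734 197.61514008]
[318.59793379 167.82844249]
```

View pics/w3.png

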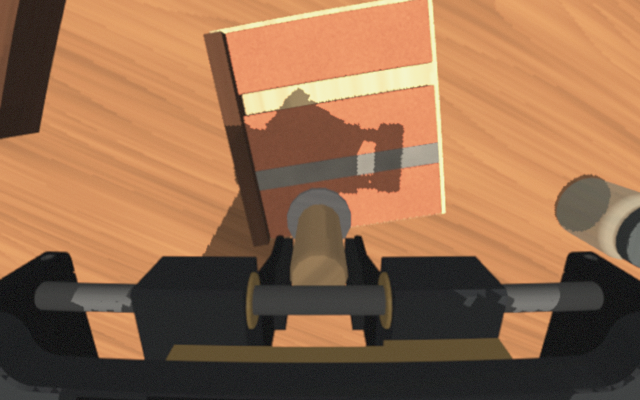

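The held tool hangs straight, with its guard at (319,213) centred under the fingers. The slot fits from the top and wrist views agree within about 2 mm (yaw about -56.7°). I'll move over the start and come down to just above the tiles.

jog_arm(
  increments=[
    {"tx": 15,"ty": -12,"tz": 0,"wx": 0,"wy": 0,"wz": 0,"gripper": 0.1},
    {"tx": 35,"ty": -28,"tz": 0,"wx": 0,"wy": 0,"wz": 0,"gripper": 0.1},
    {"tx": 55,"ty": -44,"tz": 0,"wx": 0,"wy": 0,"wz": 0,"gripper": 0.1},
    {"tx": 70,"ty": -56,"tz": 10,"wx": 0,"wy": 0,"wz": 0,"gripper": 0.1},
    {"tx": 75,"ty": -60,"tz": 25,"wx": 0,"wy": 0,"wz": 0,"gripper": 0.1},
  ],
)

```text
time: 8.6
position: [0.5456, -0.01, 0.1721]
tool_rot: [-3.069, -0.669, -0.008]
ft_force: [-0.4, -0.6, -1.8]
grip_width: 0.311
grip_force: 30.0
```

jog_arm(
  increments=[
    {"tx": 0,"ty": 0,"tz": 15,"wx": 0,"wy": 0,"wz": 0,"gripper": 0.1},
    {"tx": 0,"ty": 0,"tz": 30,"wx": 0,"wy": 0,"wz": 0,"gripper": 0.1},
    {"tx": 0,"ty": 0,"tz": 45,"wx": 0,"wy": 0,"wz": 0,"gripper": 0.1},
    {"tx": 0,"ty": 0,"tz": 58,"wx": 0,"wy": 0,"wz": 0,"gripper": 0.1},
    {"tx": 0,"ty": 0,"tz": 60,"wx": 0,"wy": 0,"wz": 0,"gripper": 0.1},
  ],
)

```text
time: 9.02
position: [0.5414, -0.0145, 0.1081]
tool_rot: [-3.07, -0.662, 0.006]
ft_force: [-0.8, 1.2, -2.4]
grip_width: 0.314
grip_force: 30.0
```

jog_arm(
  increments=[
    {"tx": 0,"ty": 0,"tz": 0,"wx": 0,"wy": 0,"wz": 0,"gripper": 0.1},
    {"tx": 0,"ty": 0,"tz": 0,"wx": 0,"wy": 0,"wz": 0,"gripper": 0.1},
    {"tx": 0,"ty": 0,"tz": 0,"wx": 0,"wy": 0,"wz": 0,"gripper": 0.1},
    {"tx": 0,"ty": 0,"tz": 0,"wx": 0,"wy": 0,"wz": 0,"gripper": 0.1},
    {"tx": 0,"ty": 0,"tz": 0,"wx": 0,"wy": 0,"wz": 0,"gripper": 0.1},
  ],
)

```text
time: 9.43
position: [0.5438, -0.0145, 0.1114]
tool_rot: [3.07, 0.662, 0.002]
ft_force: [1.0, 0.3, -1.9]
grip_width: 0.312
grip_force: 30.0
```

```bash
python3 - <<'E'
from h import *
P=[];Q=[]
s=vision.get_image("side"); w=vision.get_image("wrist")
for i in range(5): S=ctrl.get_state(); P.append(S["position"]); Q.append(R.from_rotvec(S["tool_rot"]).as_matrix()); 
p=np.mean(P,0); Rm=Q[-1]; print(S["time"],p,S["ft_force"],"tool yaw x",np.degrees(np.arctan2(Rm[1,0],Rm[0,0])))
d=np.array([.549,-.836,0]);o=np.array([.5337,.002,.0885]); 
print("to start",Rm.T@(o+d*.018-p)*1000,"run 166",Rm.T@(d*.166)*1000)
tip=proj(s,(p[0],p[1],p[2]-.0716)); print("tip px side",tip,"guard",proj(s,(p[0],p[1],p[2]-.0246)))
a=cv2.resize(s["color"][150:320,230:450],None,fx=2.3,fy=2.3,interpolation=cv2.INTER_CUBIC)
b=cv2.resize(w["color"][60:330,190:470],None,fx=1,fy=1)
o=np.zeros((a.shape[0],800,3),np.uint8); o[:,:a.shape[1]]=a[:,:800]; o[:b.shape[0],a.shape[1]+5:a.shape[1]+5+b.shape[1]]=b
cv2.imwrite("pics/c3.png",o); print("crop px",(tip-[230,150])*2.3)
E
```

```text
9.5333 [ 0.54348378 -0.014494    0.11111494] [-0.53934435  0.35758741 -1.79958846] tool yaw x 24.33486360487722
to start [ 0.6719459  -1.29154463 22.61452369] run 166 [2.58517186e+01 1.63999568e+02 1.20448219e-01]
tip px side [344.18589303 250.99329946] guard [345.00656534 234.37693991]
crop px [262.62755398 232.28458875]
```

View pics/c3.png

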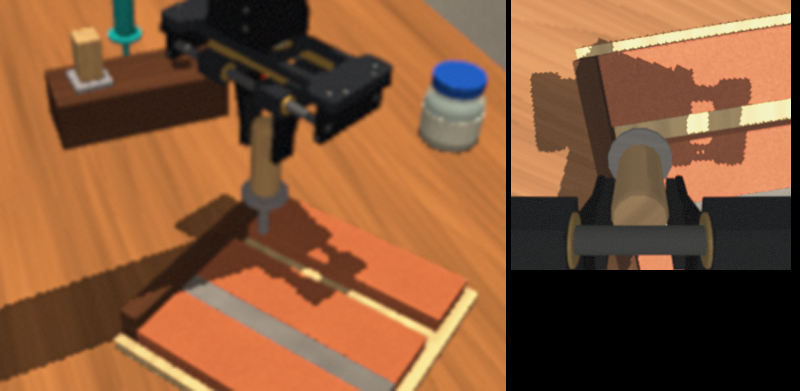

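The side crop shows the tip at (263,231), where it was predicted, over the slot just off the batten. I'll lower it now.

jog_arm(
  increments=[
    {"tx": 0.5,"ty": -1,"tz": 4,"wx": 0,"wy": 0,"wz": 0,"gripper": 0.1},
    {"tx": 0.5,"ty": -1,"tz": 8,"wx": 0,"wy": 0,"wz": 0,"gripper": 0.1},
    {"tx": 0.5,"ty": -1,"tz": 12,"wx": 0,"wy": 0,"wz": 0,"gripper": 0.1},
    {"tx": 0.5,"ty": -1,"tz": 16,"wx": 0,"wy": 0,"wz": 0,"gripper": 0.1},
    {"tx": 0.5,"ty": -1,"tz": 19,"wx": 0,"wy": 0,"wz": 0,"gripper": 0.1},
  ],
)

```text
time: 9.95
position: [0.5428, -0.0133, 0.0908]
tool_rot: [-3.071, -0.662, 0.002]
ft_force: [-0.6, -0.3, -1.7]
grip_width: 0.312
grip_force: 30.0
```

jog_arm(
  increments=[
    {"tx": 0,"ty": 0,"tz": 2,"wx": 0,"wy": 0,"wz": 0,"gripper": 0.1},
    {"tx": 0,"ty": 0,"tz": 3.5,"wx": 0,"wy": 0,"wz": 0,"gripper": 0.1},
    {"tx": 0,"ty": 0,"tz": 3.5,"wx": 0,"wy": 0,"wz": 0,"gripper": 0.1},
    {"tx": 0,"ty": 0,"tz": 3.5,"wx": 0,"wy": 0,"wz": 0,"gripper": 0.1},
    {"tx": 0,"ty": 0,"tz": 3.5,"wx": 0,"wy": 0,"wz": 0,"gripper": 0.1},
  ],
)

```text
time: 10.37
position: [0.5435, -0.0133, 0.0883]
tool_rot: [3.071, 0.662, 0.001]
ft_force: [1.2, -0.9, -2.2]
grip_width: 0.314
grip_force: 30.0
```

```bash
python3 - <<'E'
from h import *
vision.get_image("side"); S=ctrl.get_state(); p=S["position"]; Rm=R.from_rotvec(S["tool_rot"]).as_matrix()
d=np.array([.549,-.836,0]);o=np.array([.5337,.002,.0885]); n=np.array([.836,.549,0])
print(p,S["ft_force"],S["torque"],"s",(p-o)@d*1e3,"lat",(p-o)@n*1e3)
E
```

```text
[ 0.54342378 -0.01332932  0.0883356 ] [-0.43033784  0.26549534 -1.72938422] [-0.01232492  0.00199151 -0.04785317] s 18.153666405413528 lat -0.2867160708159545
```

Free in the slot, with no contact forces. I'll run along at about 31 mm/s.

jog_arm(
  increments=[
    {"tx": 0.4,"ty": 2.5,"tz": 0,"wx": 0,"wy": 0,"wz": 0,"gripper": 0.1},
    {"tx": 0.8,"ty": 5,"tz": 0,"wx": 0,"wy": 0,"wz": 0,"gripper": 0.1},
    {"tx": 1.2,"ty": 7.5,"tz": 0,"wx": 0,"wy": 0,"wz": 0,"gripper": 0.1},
    {"tx": 1.6,"ty": 10,"tz": 0,"wx": 0,"wy": 0,"wz": 0,"gripper": 0.1},
    {"tx": 2,"ty": 12.6,"tz": 0,"wx": 0,"wy": 0,"wz": 0,"gripper": 0.1},
  ],
)

```text
time: 10.83
position: [0.5504, -0.0244, 0.0881]
tool_rot: [3.071, 0.662, -0.0]
ft_force: [0.3, -0.3, -1.3]
grip_width: 0.315
grip_force: 30.0
```

jog_arm(
  increments=[
    {"tx": 0.4,"ty": 2.5,"tz": 0,"wx": 0,"wy": 0,"wz": 0,"gripper": 0.1},
    {"tx": 0.8,"ty": 5,"tz": 0,"wx": 0,"wy": 0,"wz": 0,"gripper": 0.1},
    {"tx": 1.2,"ty": 7.5,"tz": 0,"wx": 0,"wy": 0,"wz": 0,"gripper": 0.1},
    {"tx": 1.6,"ty": 10,"tz": 0,"wx": 0,"wy": 0,"wz": 0,"gripper": 0.1},
    {"tx": 2,"ty": 12.6,"tz": 0,"wx": 0,"wy": 0,"wz": 0,"gripper": 0.1},
  ],
)

```text
time: 11.25
position: [0.5574, -0.0348, 0.0881]
tool_rot: [3.071, 0.662, -0.0]
ft_force: [-0.9, -0.4, -1.9]
grip_width: 0.313
grip_force: 30.0
```

jog_arm(
  increments=[
    {"tx": 0.4,"ty": 2.5,"tz": 0,"wx": 0,"wy": 0,"wz": 0,"gripper": 0.1},
    {"tx": 0.8,"ty": 5,"tz": 0,"wx": 0,"wy": 0,"wz": 0,"gripper": 0.1},
    {"tx": 1.2,"ty": 7.5,"tz": 0,"wx": 0,"wy": 0,"wz": 0,"gripper": 0.1},
    {"tx": 1.6,"ty": 10,"tz": 0,"wx": 0,"wy": 0,"wz": 0,"gripper": 0.1},
    {"tx": 2,"ty": 12.6,"tz": 0,"wx": 0,"wy": 0,"wz": 0,"gripper": 0.1},
  ],
)

```text
time: 11.67
position: [0.5644, -0.0455, 0.0881]
tool_rot: [3.071, 0.662, -0.0]
ft_force: [0.3, -0.6, -1.8]
grip_width: 0.313
grip_force: 30.0
```

jog_arm(
  increments=[
    {"tx": 0.4,"ty": 2.5,"tz": 0,"wx": 0,"wy": 0,"wz": 0,"gripper": 0.1},
    {"tx": 0.8,"ty": 5,"tz": 0,"wx": 0,"wy": 0,"wz": 0,"gripper": 0.1},
    {"tx": 1.2,"ty": 7.5,"tz": 0,"wx": 0,"wy": 0,"wz": 0,"gripper": 0.1},
    {"tx": 1.6,"ty": 10,"tz": 0,"wx": 0,"wy": 0,"wz": 0,"gripper": 0.1},
    {"tx": 2,"ty": 12.6,"tz": 0,"wx": 0,"wy": 0,"wz": 0,"gripper": 0.1},
  ],
)

```text
time: 12.08
position: [0.5714, -0.0561, 0.0881]
tool_rot: [3.071, 0.662, -0.0]
ft_force: [0.8, -0.6, -1.5]
grip_width: 0.314
grip_force: 30.0
```

```bash
python3 - <<'E'
from h import *
vision.get_image("side"); S=ctrl.get_state(); p=S["position"]; Rm=R.from_rotvec(S["tool_rot"]).as_matrix()
d=np.array([.549,-.836,0]);o=np.array([.5337,.002,.0885]); n=np.array([.836,.549,0])
print(p,S["ft_force"],S["torque"],"s",(p-o)@d*1e3,"lat",(p-o)@n*1e3)
w=vision.get_image("wrist"); cv2.imwrite("pics/w4.png",w["color"][40:340,120:520])
E
```

```text
[ 0.5717296  -0.05684491  0.08814789] [-0.5527443  -0.20886664 -1.72771883] [-0.05379616 -0.04228075 -0.01241236] s 70.07259132068653 lat -0.5131104624555326
```

View pics/w4.png

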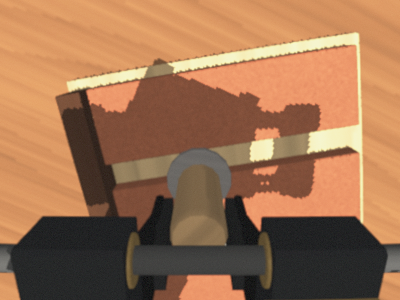

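The guard at (198,178) rides over the slot line with no contact force, so I continue.

jog_arm(
  increments=[
    {"tx": 0.4,"ty": 2.5,"tz": 0,"wx": 0,"wy": 0,"wz": 0,"gripper": 0.1},
    {"tx": 0.8,"ty": 5,"tz": 0,"wx": 0,"wy": 0,"wz": 0,"gripper": 0.1},
    {"tx": 1.2,"ty": 7.5,"tz": 0,"wx": 0,"wy": 0,"wz": 0,"gripper": 0.1},
    {"tx": 1.6,"ty": 10,"tz": 0,"wx": 0,"wy": 0,"wz": 0,"gripper": 0.1},
    {"tx": 2,"ty": 12.6,"tz": 0,"wx": 0,"wy": 0,"wz": 0,"gripper": 0.1},
  ],
)

```text
time: 12.6
position: [0.5785, -0.0669, 0.0881]
tool_rot: [3.071, 0.662, 0.0]
ft_force: [0.3, 0.4, -1.1]
grip_width: 0.315
grip_force: 30.0
```

jog_arm(
  increments=[
    {"tx": 0.4,"ty": 2.5,"tz": 0,"wx": 0,"wy": 0,"wz": 0,"gripper": 0.1},
    {"tx": 0.8,"ty": 5,"tz": 0,"wx": 0,"wy": 0,"wz": 0,"gripper": 0.1},
    {"tx": 1.2,"ty": 7.5,"tz": 0,"wx": 0,"wy": 0,"wz": 0,"gripper": 0.1},
    {"tx": 1.6,"ty": 10,"tz": 0,"wx": 0,"wy": 0,"wz": 0,"gripper": 0.1},
    {"tx": 2,"ty": 12.6,"tz": 0,"wx": 0,"wy": 0,"wz": 0,"gripper": 0.1},
  ],
)

```text
time: 13.02
position: [0.5855, -0.0775, 0.0881]
tool_rot: [3.071, 0.662, -0.0]
ft_force: [0.4, -1.2, -1.7]
grip_width: 0.315
grip_force: 30.0
```

jog_arm(
  increments=[
    {"tx": 0.4,"ty": 2.5,"tz": 0,"wx": 0,"wy": 0,"wz": 0,"gripper": 0.1},
    {"tx": 0.8,"ty": 5,"tz": 0,"wx": 0,"wy": 0,"wz": 0,"gripper": 0.1},
    {"tx": 1.2,"ty": 7.5,"tz": 0,"wx": 0,"wy": 0,"wz": 0,"gripper": 0.1},
    {"tx": 1.6,"ty": 10,"tz": 0,"wx": 0,"wy": 0,"wz": 0,"gripper": 0.1},
    {"tx": 2,"ty": 12.6,"tz": 0,"wx": 0,"wy": 0,"wz": 0,"gripper": 0.1},
  ],
)

```text
time: 13.43
position: [0.5925, -0.0881, 0.0881]
tool_rot: [3.071, 0.662, -0.0]
ft_force: [0.3, -0.4, -2.6]
grip_width: 0.314
grip_force: 30.0
```

jog_arm(
  increments=[
    {"tx": 0.4,"ty": 2.5,"tz": 0,"wx": 0,"wy": 0,"wz": 0,"gripper": 0.1},
    {"tx": 0.8,"ty": 5,"tz": 0,"wx": 0,"wy": 0,"wz": 0,"gripper": 0.1},
    {"tx": 1.2,"ty": 7.5,"tz": 0,"wx": 0,"wy": 0,"wz": 0,"gripper": 0.1},
    {"tx": 1.6,"ty": 10,"tz": 0,"wx": 0,"wy": 0,"wz": 0,"gripper": 0.1},
    {"tx": 2,"ty": 12.6,"tz": 0,"wx": 0,"wy": 0,"wz": 0,"gripper": 0.1},
  ],
)

```text
time: 13.85
position: [0.5995, -0.0988, 0.0881]
tool_rot: [3.071, 0.662, -0.0]
ft_force: [0.4, 0.5, -1.8]
grip_width: 0.311
grip_force: 30.0
```

jog_arm(
  increments=[
    {"tx": 0.4,"ty": 2.5,"tz": 0,"wx": 0,"wy": 0,"wz": 0,"gripper": 0.1},
    {"tx": 0.8,"ty": 5,"tz": 0,"wx": 0,"wy": 0,"wz": 0,"gripper": 0.1},
    {"tx": 1.2,"ty": 7.5,"tz": 0,"wx": 0,"wy": 0,"wz": 0,"gripper": 0.1},
    {"tx": 1.6,"ty": 10,"tz": 0,"wx": 0,"wy": 0,"wz": 0,"gripper": 0.1},
    {"tx": 2,"ty": 12.6,"tz": 0,"wx": 0,"wy": 0,"wz": 0,"gripper": 0.1},
  ],
)

```text
time: 14.27
position: [0.6065, -0.1094, 0.0881]
tool_rot: [3.071, 0.662, -0.0]
ft_force: [-0.6, -0.2, -2.1]
grip_width: 0.311
grip_force: 30.0
```

```bash
python3 - <<'E'
from h import *
S=ctrl.get_state(); p=S["position"]
d=np.array([.549,-.836,0]);o=np.array([.5337,.002,.0885]); n=np.array([.836,.549,0])
print(p,S["ft_force"],S["torque"],"s",(p-o)@d*1e3,"lat",(p-o)@n*1e3)
E
```

```text
[ 0.60649524 -0.10942972  0.08812573] [-0.59016773 -0.20710433 -2.10644993] [ 0.00316578 -0.01391048  0.04685664] s 133.1198309427951 lat -0.318090135165808
```

Four more calls, up to s ≈ 184 mm.

jog_arm(
  increments=[
    {"tx": 0.4,"ty": 2.5,"tz": 0,"wx": 0,"wy": 0,"wz": 0,"gripper": 0.1},
    {"tx": 0.8,"ty": 5,"tz": 0,"wx": 0,"wy": 0,"wz": 0,"gripper": 0.1},
    {"tx": 1.2,"ty": 7.5,"tz": 0,"wx": 0,"wy": 0,"wz": 0,"gripper": 0.1},
    {"tx": 1.6,"ty": 10,"tz": 0,"wx": 0,"wy": 0,"wz": 0,"gripper": 0.1},
    {"tx": 2,"ty": 12.6,"tz": 0,"wx": 0,"wy": 0,"wz": 0,"gripper": 0.1},
  ],
)

```text
time: 14.68
position: [0.6135, -0.12, 0.0881]
tool_rot: [3.071, 0.662, -0.0]
ft_force: [0.4, -0.2, -2.8]
grip_width: 0.314
grip_force: 30.0
```

jog_arm(
  increments=[
    {"tx": 0.4,"ty": 2.5,"tz": 0,"wx": 0,"wy": 0,"wz": 0,"gripper": 0.1},
    {"tx": 0.8,"ty": 5,"tz": 0,"wx": 0,"wy": 0,"wz": 0,"gripper": 0.1},
    {"tx": 1.2,"ty": 7.5,"tz": 0,"wx": 0,"wy": 0,"wz": 0,"gripper": 0.1},
    {"tx": 1.6,"ty": 10,"tz": 0,"wx": 0,"wy": 0,"wz": 0,"gripper": 0.1},
    {"tx": 2,"ty": 12.6,"tz": 0,"wx": 0,"wy": 0,"wz": 0,"gripper": 0.1},
  ],
)

```text
time: 15.1
position: [0.6205, -0.1307, 0.0881]
tool_rot: [3.071, 0.662, -0.0]
ft_force: [1.0, 0.2, -2.5]
grip_width: 0.316
grip_force: 30.0
```

jog_arm(
  increments=[
    {"tx": 0.4,"ty": 2.5,"tz": 0,"wx": 0,"wy": 0,"wz": 0,"gripper": 0.1},
    {"tx": 0.8,"ty": 5,"tz": 0,"wx": 0,"wy": 0,"wz": 0,"gripper": 0.1},
    {"tx": 1.2,"ty": 7.5,"tz": 0,"wx": 0,"wy": 0,"wz": 0,"gripper": 0.1},
    {"tx": 1.6,"ty": 10,"tz": 0,"wx": 0,"wy": 0,"wz": 0,"gripper": 0.1},
    {"tx": 2,"ty": 12.6,"tz": 0,"wx": 0,"wy": 0,"wz": 0,"gripper": 0.1},
  ],
)

```text
time: 15.52
position: [0.6276, -0.1414, 0.0881]
tool_rot: [3.071, 0.662, -0.0]
ft_force: [-0.8, 0.1, -1.3]
grip_width: 0.311
grip_force: 30.0
```

jog_arm(
  increments=[
    {"tx": 0.4,"ty": 2.5,"tz": 0,"wx": 0,"wy": 0,"wz": 0,"gripper": 0.1},
    {"tx": 0.8,"ty": 5,"tz": 0,"wx": 0,"wy": 0,"wz": 0,"gripper": 0.1},
    {"tx": 1.2,"ty": 7.5,"tz": 0,"wx": 0,"wy": 0,"wz": 0,"gripper": 0.1},
    {"tx": 1.6,"ty": 10,"tz": 0,"wx": 0,"wy": 0,"wz": 0,"gripper": 0.1},
    {"tx": 2,"ty": 12.6,"tz": 0,"wx": 0,"wy": 0,"wz": 0,"gripper": 0.1},
  ],
)

```text
time: 15.93
position: [0.6346, -0.1521, 0.0881]
tool_rot: [3.071, 0.662, -0.0]
ft_force: [-0.1, 0.2, -2.5]
grip_width: 0.31
grip_force: 30.0
```

```bash
python3 - <<'E'
from h import *
s=vision.get_image("side"); t=vision.get_image("top"); w=vision.get_image("wrist"); S=ctrl.get_state(); p=S["position"]
d=np.array([.549,-.836,0]);o=np.array([.5337,.002,.0885]); n=np.array([.836,.549,0])
print(p,S["ft_force"],S["torque"],"s",(p-o)@d*1e3,"lat",(p-o)@n*1e3)
tp=proj(s,(p[0],p[1],p[2]-.0716)); print((tp-[270,200])*3)
a=cv2.resize(s["color"][200:370,270:450],None,fx=2.6,fy=2.6,interpolation=cv2.INTER_CUBIC)
b=w["color"][60:340,200:500]; O=np.zeros((a.shape[0],780,3),np.uint8); O[:,:a.shape[1]]=a; O[:280,a.shape[1]+5:a.shape[1]+305]=b
cv2.imwrite("pics/e.png",O)
E
```

```text
[ 0.63446547 -0.15211881  0.08808842] [-1.3749848   0.29242441 -2.42062861] [ 0.01305878  0.02508244 -0.02461201] s 184.16356871948378 lat -0.3712938592906427
[427.00054384 281.59670096]
```

View pics/e.png

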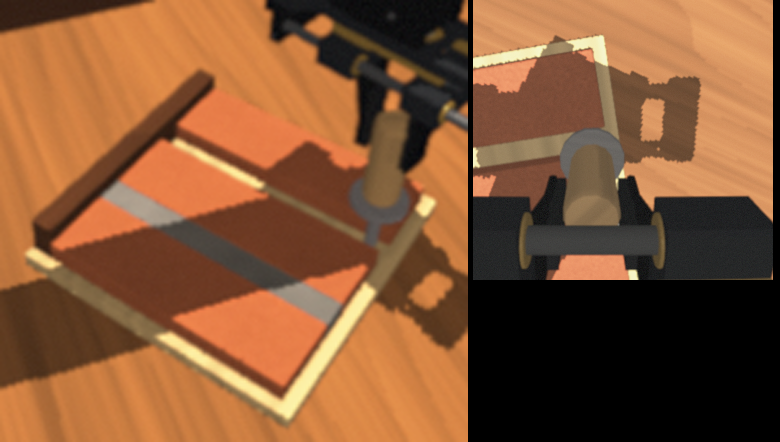

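The shank is down in the slot at the open end, at (372,235) in the crop. Now I lift and go back to the rack.

jog_arm(
  increments=[
    {"tx": 0,"ty": 0,"tz": -6,"wx": 0,"wy": 0,"wz": 0,"gripper": 0.1},
    {"tx": 0,"ty": 0,"tz": -18,"wx": 0,"wy": 0,"wz": 0,"gripper": 0.1},
    {"tx": 0,"ty": 0,"tz": -36,"wx": 0,"wy": 0,"wz": 0,"gripper": 0.1},
    {"tx": 0,"ty": 0,"tz": -58,"wx": 0,"wy": 0,"wz": 0,"gripper": 0.1},
    {"tx": 0,"ty": 0,"tz": -80,"wx": 0,"wy": 0,"wz": 0,"gripper": 0.1},
  ],
)

```text
time: 16.5
position: [0.6344, -0.1515, 0.1701]
tool_rot: [3.071, 0.663, 0.001]
ft_force: [-0.0, -0.1, -2.3]
grip_width: 0.313
grip_force: 30.0
```

jog_arm(
  increments=[
    {"tx": 3,"ty": -13,"tz": -18,"wx": 0,"wy": 0,"wz": 0,"gripper": 0.1},
    {"tx": 9,"ty": -38,"tz": -28,"wx": 0,"wy": 0,"wz": 0,"gripper": 0.1},
    {"tx": 16,"ty": -66,"tz": -28,"wx": 0,"wy": 0,"wz": 0,"gripper": 0.1},
    {"tx": 23,"ty": -96,"tz": -28,"wx": 0,"wy": 0,"wz": 0,"gripper": 0.1},
    {"tx": 30,"ty": -126,"tz": -28,"wx": 0,"wy": 0,"wz": 0,"gripper": 0.1},
  ],
)

```text
time: 16.92
position: [0.6099, -0.0232, 0.1981]
tool_rot: [3.07, 0.662, 0.003]
ft_force: [1.2, -0.1, -2.0]
grip_width: 0.316
grip_force: 30.0
```

jog_arm(
  increments=[
    {"tx": 7,"ty": -30,"tz": 0,"wx": 0,"wy": 0,"wz": 0,"gripper": 0.1},
    {"tx": 14,"ty": -60,"tz": 0,"wx": 0,"wy": 0,"wz": 0,"gripper": 0.1},
    {"tx": 21,"ty": -90,"tz": 0,"wx": 0,"wy": 0,"wz": 0,"gripper": 0.1},
    {"tx": 28,"ty": -120,"tz": 0,"wx": 0,"wy": 0,"wz": 0,"gripper": 0.1},
    {"tx": 35,"ty": -150,"tz": 0,"wx": 0,"wy": 0,"wz": 0,"gripper": 0.1},
  ],
)

```text
time: 17.33
position: [0.5796, 0.1282, 0.1978]
tool_rot: [3.07, 0.663, 0.003]
ft_force: [1.2, -0.8, -2.7]
grip_width: 0.309
grip_force: 30.0
```

jog_arm(
  increments=[
    {"tx": 7,"ty": -30,"tz": 0,"wx": 0,"wy": 0,"wz": 0,"gripper": 0.1},
    {"tx": 14,"ty": -60,"tz": 0,"wx": 0,"wy": 0,"wz": 0,"gripper": 0.1},
    {"tx": 21,"ty": -90,"tz": 0,"wx": 0,"wy": 0,"wz": 0,"gripper": 0.1},
    {"tx": 28,"ty": -117,"tz": 0,"wx": 0,"wy": 0,"wz": 0,"gripper": 0.1},
    {"tx": 34,"ty": -137,"tz": 0,"wx": 0,"wy": 0,"wz": 0,"gripper": 0.1},
  ],
)

```text
time: 17.75
position: [0.5531, 0.269, 0.1979]
tool_rot: [-3.069, -0.667, -0.003]
ft_force: [-0.5, 0.0, -2.1]
grip_width: 0.313
grip_force: 30.0
```

jog_arm(
  increments=[
    {"tx": 0,"ty": 0,"tz": 0,"wx": 0,"wy": 0,"wz": 0,"gripper": 0.1},
    {"tx": 0,"ty": 0,"tz": 0,"wx": 0,"wy": 0,"wz": 0,"gripper": 0.1},
    {"tx": 0,"ty": 0,"tz": 0,"wx": 0,"wy": 0,"wz": 0,"gripper": 0.1},
    {"tx": 0,"ty": 0,"tz": 0,"wx": 0,"wy": 0,"wz": 0,"gripper": 0.1},
    {"tx": 0,"ty": 0,"tz": 0,"wx": 0,"wy": 0,"wz": 0,"gripper": 0.1},
  ],
)

```text
time: 18.17
position: [0.5552, 0.2635, 0.1963]
tool_rot: [3.071, 0.658, 0.0]
ft_force: [-0.2, -0.0, -1.9]
grip_width: 0.315
grip_force: 30.0
```

```bash
python3 - <<'E'
from h import *
S=ctrl.get_state(); p=S["position"]; Rm=R.from_rotvec(S["tool_rot"]).as_matrix()
print(S["time"],p,"to hole",Rm.T@(np.array([.5543,.265,.0868])-p)*1000)
E
```

```text
18.1667 [0.55519356 0.26352265 0.19630916] to hole [ -0.21654683  -1.82540006 109.50734546]
```

jog_arm(
  increments=[
    {"tx": 0,"ty": -1,"tz": 12,"wx": 0,"wy": 0,"wz": 0,"gripper": 0.1},
    {"tx": 0,"ty": -1,"tz": 30,"wx": 0,"wy": 0,"wz": 0,"gripper": 0.1},
    {"tx": 0,"ty": -1,"tz": 46,"wx": 0,"wy": 0,"wz": 0,"gripper": 0.1},
    {"tx": 0,"ty": -1,"tz": 55,"wx": 0,"wy": 0,"wz": 0,"gripper": 0.1},
    {"tx": 0,"ty": -1,"tz": 55,"wx": 0,"wy": 0,"wz": 0,"gripper": 0.1},
  ],
)

```text
time: 18.58
position: [0.5525, 0.2645, 0.138]
tool_rot: [3.07, 0.661, -0.008]
ft_force: [-0.5, -1.1, -2.6]
grip_width: 0.31
grip_force: 30.0
```

jog_arm(
  increments=[
    {"tx": 0,"ty": 0,"tz": 0,"wx": 0,"wy": 0,"wz": 0,"gripper": 0.1},
    {"tx": 0,"ty": 0,"tz": 0,"wx": 0,"wy": 0,"wz": 0,"gripper": 0.1},
    {"tx": 0,"ty": 0,"tz": 0,"wx": 0,"wy": 0,"wz": 0,"gripper": 0.1},
    {"tx": 0,"ty": 0,"tz": 0,"wx": 0,"wy": 0,"wz": 0,"gripper": 0.1},
    {"tx": 0,"ty": 0,"tz": 0,"wx": 0,"wy": 0,"wz": 0,"gripper": 0.1},
  ],
)

```text
time: 19.0
position: [0.5544, 0.2664, 0.1418]
tool_rot: [-3.071, -0.662, -0.002]
ft_force: [0.0, -0.4, -1.3]
grip_width: 0.314
grip_force: 30.0
```

```bash
python3 - <<'E'
from h import *
s=vision.get_image("side"); w=vision.get_image("wrist")
S=ctrl.get_state(); p=S["position"]; Rm=R.from_rotvec(S["tool_rot"]).as_matrix()
print(S["time"],p,"to hole",Rm.T@(np.array([.5543,.265,.0868])-p)*1000)
a=cv2.resize(s["color"][110:225,235:375],None,fx=3,fy=3,interpolation=cv2.INTER_CUBIC)
b=w["color"][60:340,160:480]; O=np.zeros((345,745,3),np.uint8); O[:,:420]=a; O[:280,425:745]=b
cv2.imwrite("pics/r.png",O); print((proj(s,(*p[:2],p[2]-.0716))-[235,110])*3)
E
```

```text
19.1 [0.55421049 0.26630524 0.14153151] to hole [-0.49340219  1.21647565 54.73140033]
[221.3089445  191.47408002]
```

View pics/r.png

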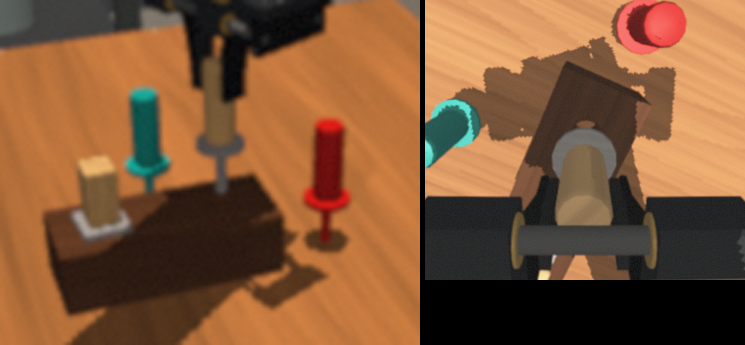

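The tip is over the hole at (221,190) in the crop and the spare is undisturbed. I'll lower it gently.

jog_arm(
  increments=[
    {"tx": 0,"ty": 1,"tz": 4,"wx": 0,"wy": 0,"wz": 0,"gripper": 0.1},
    {"tx": 0,"ty": 1,"tz": 9,"wx": 0,"wy": 0,"wz": 0,"gripper": 0.1},
    {"tx": 0,"ty": 1,"tz": 14,"wx": 0,"wy": 0,"wz": 0,"gripper": 0.1},
    {"tx": 0,"ty": 1,"tz": 19,"wx": 0,"wy": 0,"wz": 0,"gripper": 0.1},
    {"tx": 0,"ty": 1,"tz": 24,"wx": 0,"wy": 0,"wz": 0,"gripper": 0.1},
  ],
)

```text
time: 19.52
position: [0.5541, 0.2651, 0.1162]
tool_rot: [3.071, 0.662, -0.001]
ft_force: [-0.3, 0.0, -1.5]
grip_width: 0.31
grip_force: 30.0
```

jog_arm(
  increments=[
    {"tx": 0,"ty": 0,"tz": 6,"wx": 0,"wy": 0,"wz": 0,"gripper": 0.1},
    {"tx": 0,"ty": 0,"tz": 12,"wx": 0,"wy": 0,"wz": 0,"gripper": 0.1},
    {"tx": 0,"ty": 0,"tz": 18,"wx": 0,"wy": 0,"wz": 0,"gripper": 0.1},
    {"tx": 0,"ty": 0,"tz": 23,"wx": 0,"wy": 0,"wz": 0,"gripper": 0.1},
    {"tx": 0,"ty": 0,"tz": 26,"wx": 0,"wy": 0,"wz": 0,"gripper": 0.1},
  ],
)

```text
time: 19.93
position: [0.554, 0.265, 0.0901]
tool_rot: [3.071, 0.662, -0.002]
ft_force: [-0.8, 1.1, -1.9]
grip_width: 0.313
grip_force: 30.0
```

jog_arm(
  increments=[
    {"tx": 0,"ty": 0,"tz": 1,"wx": 0,"wy": 0,"wz": 0,"gripper": 0.1},
    {"tx": 0,"ty": 0,"tz": 2,"wx": 0,"wy": 0,"wz": 0,"gripper": 0.1},
    {"tx": 0,"ty": 0,"tz": 3,"wx": 0,"wy": 0,"wz": 0,"gripper": 0.1},
    {"tx": 0,"ty": 0,"tz": 4,"wx": 0,"wy": 0,"wz": 0,"gripper": 0.1},
    {"tx": 0,"ty": 0,"tz": 4,"wx": 0,"wy": 0,"wz": 0,"gripper": 0.1},
  ],
)

```text
time: 20.35
position: [0.5545, 0.2653, 0.0871]
tool_rot: [3.071, 0.662, 0.0]
ft_force: [-0.3, 0.5, -1.0]
grip_width: 0.311
grip_force: 30.0
```

jog_arm(
  increments=[
    {"tx": 0,"ty": 0,"tz": 0.5,"wx": 0,"wy": 0,"wz": 0,"gripper": 0.1},
    {"tx": 0,"ty": 0,"tz": 0.5,"wx": 0,"wy": 0,"wz": 0,"gripper": 0.1},
    {"tx": 0,"ty": 0,"tz": 0.5,"wx": 0,"wy": 0,"wz": 0,"gripper": 0.4},
    {"tx": 0,"ty": 0,"tz": 0.5,"wx": 0,"wy": 0,"wz": 0,"gripper": 0.6},
    {"tx": 0,"ty": 0,"tz": 0.5,"wx": 0,"wy": 0,"wz": 0,"gripper": 0.9},
  ],
)

```text
time: 20.77
position: [0.5547, 0.2655, 0.0871]
tool_rot: [-3.071, -0.662, -0.001]
ft_force: [-0.2, -0.1, -0.0]
grip_width: 0.459
grip_force: 0.0
```

jog_arm(
  increments=[
    {"tx": 0,"ty": 0,"tz": 0,"wx": 0,"wy": 0,"wz": 0,"gripper": 0.9},
    {"tx": 0,"ty": 0,"tz": 0,"wx": 0,"wy": 0,"wz": 0,"gripper": 0.9},
    {"tx": 0,"ty": 0,"tz": 0,"wx": 0,"wy": 0,"wz": 0,"gripper": 0.9},
    {"tx": 0,"ty": 0,"tz": 0,"wx": 0,"wy": 0,"wz": 0,"gripper": 0.9},
    {"tx": 0,"ty": 0,"tz": 0,"wx": 0,"wy": 0,"wz": 0,"gripper": 0.9},
  ],
)

```text
time: 21.18
position: [0.5544, 0.2653, 0.0866]
tool_rot: [3.071, 0.662, 0.0]
ft_force: [0.8, -0.1, 0.2]
grip_width: 0.834
grip_force: 0.0
```

jog_arm(
  increments=[
    {"tx": 0,"ty": 0,"tz": -8,"wx": 0,"wy": 0,"wz": 0,"gripper": 0.9},
    {"tx": 0,"ty": 0,"tz": -24,"wx": 0,"wy": 0,"wz": 0,"gripper": 0.9},
    {"tx": 0,"ty": 0,"tz": -44,"wx": 0,"wy": 0,"wz": 0,"gripper": 0.9},
    {"tx": 0,"ty": 0,"tz": -66,"wx": 0,"wy": 0,"wz": 0,"gripper": 0.9},
    {"tx": 0,"ty": 0,"tz": -90,"wx": 0,"wy": 0,"wz": 0,"gripper": 0.9},
  ],
)

```text
time: 21.6
position: [0.554, 0.2651, 0.1776]
tool_rot: [3.071, 0.663, -0.001]
ft_force: [0.9, -0.0, -0.7]
grip_width: 0.899
grip_force: 0.0
```

jog_arm(
  increments=[
    {"tx": -15,"ty": 0,"tz": -15,"wx": 0,"wy": 0,"wz": 0,"gripper": 0.9},
    {"tx": -40,"ty": 0,"tz": -25,"wx": 0,"wy": 0,"wz": 0,"gripper": 0.9},
    {"tx": -70,"ty": 0,"tz": -30,"wx": 0,"wy": 0,"wz": 0,"gripper": 0.9},
    {"tx": -90,"ty": 0,"tz": -30,"wx": 0,"wy": 0,"wz": 0,"gripper": 0.9},
    {"tx": -90,"ty": 0,"tz": -30,"wx": 0,"wy": 0,"wz": 0,"gripper": 0.9},
  ],
)

```text
time: 22.02
position: [0.4698, 0.2274, 0.2078]
tool_rot: [3.067, 0.663, 0.001]
ft_force: [0.3, -0.0, -0.0]
grip_width: 0.899
grip_force: 0.0
```

```bash
python3 - <<'E'
from h import *
s=vision.get_image("side"); w=vision.get_image("wrist")
a=cv2.resize(s["color"][110:225,235:375],None,fx=3,fy=3,interpolation=cv2.INTER_CUBIC)
b=w["color"][0:300,160:480]; O=np.zeros((345,745,3),np.uint8); O[:,:420]=a; O[:300,425:745]=b
cv2.imwrite("pics/f.png",O)
E
```

```text
(no output)
```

View pics/f.png

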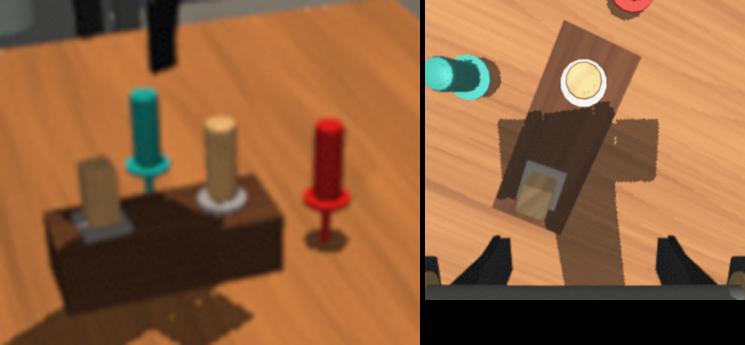

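The tool stands upright in its own hole at (220,160), the spare is unmoved and the gripper is clear. I'm handing in the job.

```bash
python3 -c "
from bench import ctrl
print(ctrl.close_job())"
```

```text
the job is handed in; nothing more can be done
None
```

I ran the round-handled tool down the open joint from the batten end to the open end at about 3 cm/s, then put it back upright in its own hole and handed in the job at about 22 s; the square-handled tool was not moved.

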